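# Load a spacer plate into a drill jig over its lip

### The arm

A 6-joint arm with a two-finger parallel gripper is mounted at the origin on a cart in front of the work surface, level with it; the furniture and walls round the work are solid. World frame = base frame: x ahead of the robot, y to its left, z up, the work surface at z = 0. Lengths are in mm, angles in rad, forces in N, time in s.
With the tool pointing down it reaches from about 400 to 925 mm from the base axis. Payload 12.5 kg.
Tool frame: the origin (TCP) lies at the very end of the fingers, on their centre line; the grasp point (between the pads) lies grip_depth behind it (grip_depth is the distance from the TCP to the grasp point, in mm); z points along the fingers, y is the line along which they close (so a half turn about z gives the same grasp; the last joint's range is limited). The gripper opens to 95 mm and grips with 3 to 60 N. Pads are 20 mm wide; open, the fingers measure 119 mm over their backs; the gripper's body (75 mm by 180 mm) begins 59 mm behind the grasp point.
Start: joints at [-1.388, 0.491, 1.559, -0, 1.092, -0.106], TCP at [178.024, -599.128, 214.661] pointing down, gripper open.
Joint ranges: [-3.1, 3.1], [-0.84, 2.19], [0.05, 2.79], [-1.13, 4.28], [0.06, 2.93], [-2.69, 2.69]. Speed limits (rad/s): [2.22, 2.22, 2.79, 3.14, 3.14, 3.14].

### API

Orientations are given as [roll, pitch, yaw] about the fixed x, y, z axes, in that order (R = Rz(yaw) Ry(pitch) Rx(roll)).
In Python, from cell import state, read_camera, job_done, grip_depth gives the robot as it stands.
- The arm moves only by the tool drive_tool, never from a script. Its argument "targets" is a list of rows, each an object with "jaw": the opening, from 0 (shut) to 1 (fully open); "travel": the shift along the tool's x, y, z in m, a list of three; "twist": the turn about the tool's z in rad. In form: [{"jaw": jaw, "travel": [tx, ty, tz], "twist": twist}, ...]. A call has 1 to 8 rows; each row is the pose to reach, as a shift and turn from the pose commanded when the call began, along the tool's axes at that moment; what a row does not reach only later rows make up. A row lasts 1/12 s, in which the tool goes at most 41.7 mm and 7.16 degrees, less where a joint would pass 70% of its speed; a pose out of reach is approached as far as the arm can. A call with a gripper value outside its range is refused whole. The fingers move at their own pace and stop on an object; the grip force is fixed at half the most. Time passes only in rows, so rows that repeat a pose let the fingers close. It gives the time, the measured TCP pose, the force, the opening and the grip force at its end, in the units of the state.
- state(): the state, without advancing time (a new reading comes with each control period).
- read_camera(name): name is "scene" or "top" or "wrist"; returns a dict with "frame" (400x640x3 uint8, red, green, blue), "fx", "fy", "cx", "cy" (pixels), "R" (3x3) and "t" (3): a world point X has camera coordinates R X + t. Camera axes: x right, y down, z forward; pixel columns grow to the right and rows downward; lengths in mm; the calibration is good to about 2 mm. A picture is of the moment at which its call begins. There is no depth.
- job_done(): hands the job in; it is judged then, once.
The state is a dict: "t": time; "joints": joint angles; "qvel": joint speeds; "tau": joint torques, N m; "eef_pos": TCP position; "tcp_rot": TCP orientation; "ft_force": force on the tool from outside, world axes, zero at the start; "moment": the same for the moment, N m; "opening": opening from 0.0 (shut) to 1.0 (fully open); "grip_force": force on a finger pad.
Only numpy, scipy, OpenCV 4.12 (cv2) and the standard library are available. Lean on these libraries where they do the work, as an engineer would, in place of code of your own. Each camera call takes 0.05 s, during which the arm holds its last target. There are 200 camera calls.

### The job

Load the steel spacer plate into the drill jig: lay it flat on the jig's open loading deck with its long side along the jig and let go of it, then push it over the raised lip so that it drops flat into the pocket under the bush bridge. Slide it on until you feel it meet the hidden end stop, and seat it by pressing it against the stop with about 10 N for a second, never more than 14 N. Leave the plate lying flat in the pocket, and leave the other things on the bench alone.

Things in the scene. Friction and masses are not known exactly. Their poses are not given: they have to be found in the camera images.
- plate_mid (a point): the centre (half-way up) of the steel spacer plate, the workpiece: a loose flat rectangular plate 64 x 50 x 14 mm with a plain 14 mm hole through its middle, about 0.32 kg. x along its 64 mm length, y along its 50 mm width, z up. It starts flat on the bare wooden end of the bench to the right of the jig; that wood lies 3 mm lower than the green mat on which the jig stands.
- jig: the drill jig, fixed on the green mat, 234 mm long, 92 mm wide, aluminium. x axis: the way the plate is pushed (away from the robot), y to its left, z up; origin on the mat under the inner (far) edge of the lip, mid-width. Its near end is the loading deck: flat, open on both sides, 92 mm wide, top 18 mm above the mat, from x = -104 to -15 mm.
- jig_lip (a point): the middle of the inner edge of the raised lip, 21 mm above the mat, at jig x = 0. A ramp rises 3 mm from the deck over jig x = -15 to -5 mm to a flat crest, which drops sheer at x = 0 by 4 mm to the pocket floor. Two flared guides stand on the deck beside the ramp from x = -26 to -3 mm, tops 30 mm above the mat, their mouth narrowing from about 71 to 52 mm.
- jig_pocket (a point): a point on the pocket floor, 17 mm above the mat, at jig x = 40 mm. The pocket is a channel 53 mm wide between cheeks that rise to 30 mm above the mat, from the lip (x = 0) to the end stop. A plate lying flat in it has its centre 24 mm above the mat, its top 10 mm above the lip, so that it can be pushed on from over the lip.
- jig_bridge (a point): the middle of the underside of the bush bridge that spans the pocket, 44 mm above the mat; it covers jig x = 50 to 84 mm, its top is 56 mm (the bush 62 mm) above the mat. The plate can only slide in under it. Plate and jig are ground and lightly oiled (friction about 0.2 between them).
- jig_stop: the end-stop unit that closes the far end of the pocket: a dark steel cover fixed to the jig, 46 mm long, 92 mm wide, top 43 mm above the mat, with an adjusting screw behind (to jig x = 150 mm). The stop itself, a rigid steel block 48 mm wide, stands 15 mm high on the pocket floor under the cover and the bridge. Its face is set anywhere from jig x = 72 to 96 mm; the setting is not reported and must be felt. Origin of this cover: on the pocket floor at jig x = 107 mm.
- bar_stub: bystander: a turned steel bar stub 54 mm tall, 30 mm thick, standing on the bench; origin at its underside
- nut_1: bystander: a steel hex nut 19 x 22 x 16 mm lying between the robot and the jig; origin at its underside
- walnut_blank: bystander: a dark wooden blank 52 x 160 x 34 mm lying to the left of the jig; origin at its underside
Mind the look-alikes: they are no part of the job. Of the things that look like the part that bears plate_mid, the smaller one is meant.

How it is judged:
By the outcome, as a careful person would: the job done as asked, in the order asked, and still so for the second after the job is handed in, with the robot touching nothing.
It also fails if it takes over 58 s, if anything falls off the work surface, if the arm or the gripper's body presses on something with over 40 N, if the wrist force passes 120 N, or if a joint passes its speed limit or range.

## Working session

There is one attempt and no reset: what is moved stays moved. The work goes in short steps, Python scripts to look and compute and a tool call to move; the robot and the scene stay as the last step left them, time stands still between calls to the robot, and variables do not carry over. Pictures are saved under pics/ and viewed, at most 10 in all, crops included, and the job is handed in when it is done.

Besides the shell and the picture viewer there is one more tool, called in YAML: its name, and indented under it one key for each argument. drive_tool: Moves the arm, as the interface text tells. Its arguments: {"type":"object","properties":{"targets":{"type":"array"}},"required":["targets"]}

```bash
mkdir -p pics; ls; python3 - <<'E'
from cell import *
import cv2,numpy as np
print(state(),grip_depth)
for n in ["top","scene"]:
    c=read_camera(n); cv2.imwrite(f"pics/{n}0.png",c["frame"][:,:,::-1])
    print(n,c["fx"],c["cx"],c["cy"],np.round(c["R"],3).tolist(),np.round(c["t"]))
E
```

```text
pics
{'t': 0.0, 'joints': array([-1.38758663e+00,  4.91518491e-01,  1.55945797e+00,  2.51744878e-05,
        1.09172323e+00, -1.05606858e-01]), 'qvel': array([ 0.00119813,  0.00037061, -0.00144212, -0.00068243, -0.00135281,
       -0.00035626]), 'tau': array([ 9.59865101e-04, -6.12643433e+01, -2.58177763e+01,  6.92922994e-02,
        4.82746842e-02, -1.13828701e-04]), 'eef_pos': array([ 177.98812598, -598.85474401,  214.08433645]), 'tcp_rot': array([-3.14049414e+00, -1.38896777e-04,  2.88804863e-01]), 'ft_force': array([-0.55050221,  1.44763766,  0.04864414]), 'moment': array([0.01929847, 0.00692792, 0.01786437]), 'grip_force': 0.0, 'opening': 1.0000451939746053} 18.8
top 408.63212422052425 321.3353014715716 195.4938552418935 [[-0.026, -0.999, 0.031], [-0.985, 0.021, -0.174], [0.173, -0.035, -0.984]] [-86. 555. 903.]
scene 483.9043283385221 316.6044709668963 196.74611754824753 [[0.48, -0.877, -0.017], [-0.444, -0.225, -0.867], [0.757, 0.424, -0.498]] [-351.  264.  787.]
```

View pics/top0.png

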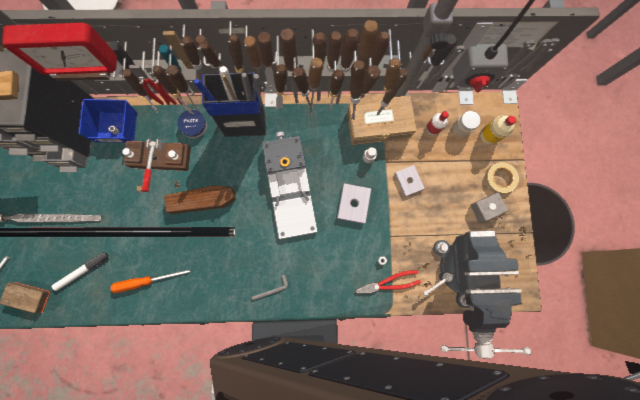

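View pics/scene0.png

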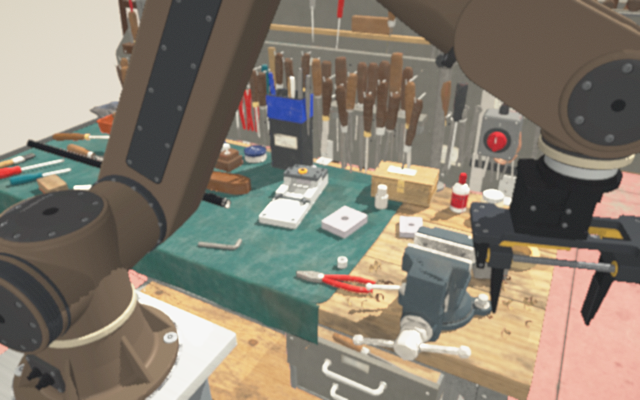

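The top view shows the target plate (the smaller one) on the wood at about (409,181), and the larger look-alike on the mat at (354,203). The jig's near edge runs (276,238)-(316,231), and its bush is at (285,162).

```bash
cat > h.py <<'E'
import numpy as np,cv2
from cell import *
def ray(c,uv,z):
    uv=np.atleast_2d(uv).astype(float)
    d=np.c_[(uv[:,0]-c["cx"])/c["fx"],(uv[:,1]-c["cy"])/c["fy"],np.ones(len(uv))]@c["R"]
    o=-c["R"].T@c["t"]; s=(z-o[2])/d[:,2]
    return o+d*s[:,None]
def proj(c,X):
    p=np.atleast_2d(X)@c["R"].T+c["t"]; return np.c_[p[:,0]/p[:,2]*c["fx"]+c["cx"],p[:,1]/p[:,2]*c["fy"]+c["cy"]]
E
python3 - <<'E'
from h import *
c=read_camera("top"); f=c["frame"]
hsv=cv2.cvtColor(f,cv2.COLOR_RGB2HSV)
for nm,(x0,y0,x1,y1) in dict(plate=(390,160,430,202),jig=(262,130,325,245)).items():
    s=hsv[y0:y1,x0:x1]; m=((s[...,1]<60)&(s[...,2]>130)).astype(np.uint8)
    cs,_=cv2.findContours(m,cv2.RETR_EXTERNAL,cv2.CHAIN_APPROX_NONE)
    k=max(cs,key=cv2.contourArea); r=cv2.minAreaRect(k); b=cv2.boxPoints(r)+[x0,y0]
    print(nm,cv2.contourArea(k),b.round(1).tolist())
    print(ray(c,b,14 if nm=="plate" else 20).round(1).tolist())
a=f[120:250,255:435]; cv2.imwrite("pics/crop1.png",cv2.resize(a[:,:,::-1],None,fx=4.4,fy=4.4,interpolation=cv2.INTER_CUBIC))
E
```

```text
plate 517.0 [[393.8, 172.4], [413.3, 163.5], [424.4, 188.0], [404.9, 196.8]]
[[613.1, -280.4, 14.0], [634.6, -330.3, 14.0], [572.4, -353.7, 14.0], [551.4, -304.2, 14.0]]
jig 1413.0 [[271.3, 201.2], [310.6, 193.9], [317.6, 231.5], [278.3, 238.8]]
[[546.6, 19.7, 20.0], [562.3, -74.7, 20.0], [471.5, -89.2, 20.0], [456.5, 3.8, 20.0]]
```

View pics/crop1.png

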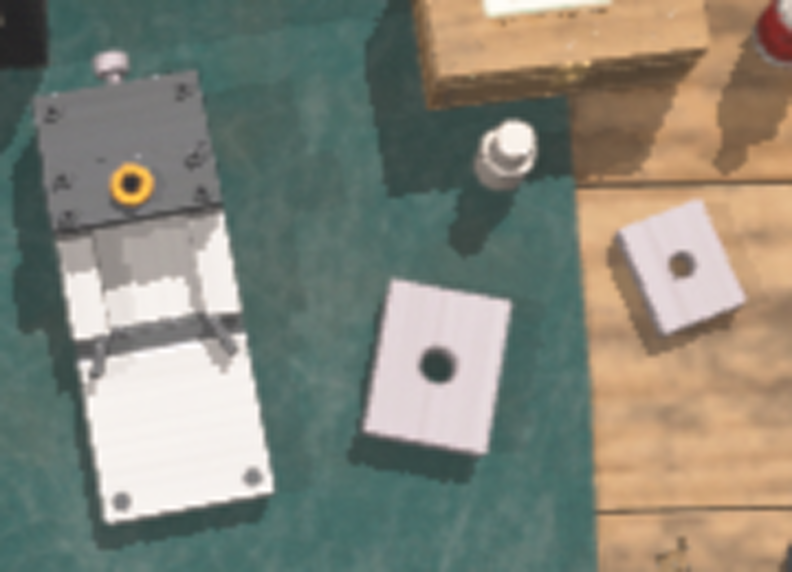

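The crop confirms the target is the small plate with its hole at (682,264). The jig deck's near corners are at (105,522) and (272,492). Moving above the plate.

drive_tool:
  targets:
    - {"jaw": 1, "travel": [0, 0, -0.04], "twist": 0}
    - {"jaw": 1, "travel": [0.25, -0.08, -0.04], "twist": -0.08}
    - {"jaw": 1, "travel": [0.25, -0.08, -0.04], "twist": -0.08}
    - {"jaw": 1, "travel": [0.25, -0.08, -0.04], "twist": -0.08}
    - {"jaw": 1, "travel": [0.25, -0.08, -0.04], "twist": -0.08}
    - {"jaw": 1, "travel": [0.25, -0.08, -0.04], "twist": -0.08}
    - {"jaw": 1, "travel": [0.25, -0.08, -0.04], "twist": -0.08}
    - {"jaw": 1, "travel": [0.25, -0.08, -0.04], "twist": -0.08}

```text
t: 0.82
eef_pos: [398.4, -448.1, 254.6]
tcp_rot: [-3.141, -0.001, 0.372]
ft_force: [-0.6, -0.1, -0.4]
opening: 0.999
grip_force: 0.0
```

drive_tool:
  targets:
    - {"jaw": 1, "travel": [0.23, -0.054, 0], "twist": 0}
    - {"jaw": 1, "travel": [0.23, -0.054, 0], "twist": 0}
    - {"jaw": 1, "travel": [0.23, -0.054, 0.0], "twist": 0}
    - {"jaw": 1, "travel": [0.23, -0.054, 0.0], "twist": 0}
    - {"jaw": 1, "travel": [0.23, -0.054, 0.0], "twist": 0}
    - {"jaw": 1, "travel": [0.23, -0.054, 0.0], "twist": 0}
    - {"jaw": 1, "travel": [0.23, -0.054, 0.08], "twist": 0}
    - {"jaw": 1, "travel": [0.23, -0.054, 0.08], "twist": 0}

```text
t: 1.48
eef_pos: [591.7, -317.1, 174.6]
tcp_rot: [3.138, -0.002, 0.372]
ft_force: [-0.4, -1.3, -1.0]
opening: 0.999
grip_force: 0.0
```

```bash
python3 - <<'E'
from h import *
c=read_camera("wrist"); s=state(); print(s["eef_pos"],s["tcp_rot"],-c["R"].T@c["t"])
f=c["frame"]; cv2.imwrite("pics/w1.png",f[:,:,::-1])
print(proj(c,[[592,-317,11],s["eef_pos"]]))
E
```

```text
[ 587.94783771 -315.79494707  165.50387577] [-3.13395623  0.00561645  0.37040824] [ 652.83807957 -293.98004771  344.54392304]
[[320.35245284 187.15707346]
 [316.03791425 237.36798385]]
```

View pics/w1.png

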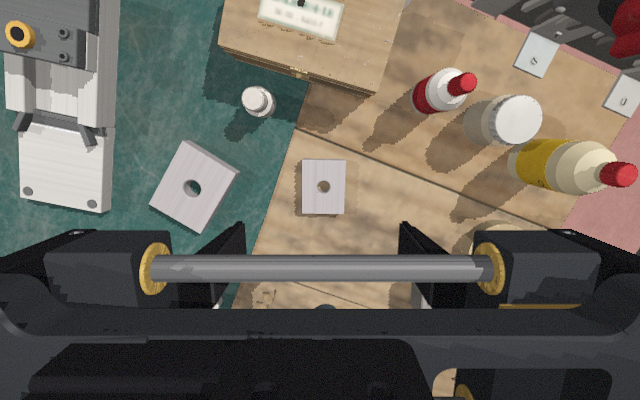

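The wrist view shows the plate's top face spanning about (303,159)-(345,214) with its hole at (323,187), nearly aligned with the tool. The jig is at the left with its deck at about (20-112,125-212).

```bash
cat >> h.py <<'E'
def rect(c,x0,y0,x1,y1,zs,vmin=130,smax=40):
    s=cv2.cvtColor(c["frame"],cv2.COLOR_RGB2HSV)[y0:y1,x0:x1]
    m=((s[...,1]<smax)&(s[...,2]>vmin)).astype(np.uint8)
    m=cv2.morphologyEx(m,cv2.MORPH_OPEN,np.ones((3,3)))
    cs,_=cv2.findContours(m,cv2.RETR_EXTERNAL,cv2.CHAIN_APPROX_NONE)
    k=max(cs,key=cv2.contourArea); b=cv2.boxPoints(cv2.minAreaRect(k))+[x0,y0]
    print("px",b.round(1).tolist())
    for z in zs:
        p=ray(c,b,z); e=np.roll(p,-1,0)-p
        print(z,"ctr",p.mean(0).round(1),"len",np.linalg.norm(e,axis=1).round(1),"ang",np.arctan2(e[:,1],e[:,0]).round(3))
E
python3 - <<'E'
from h import *
c=read_camera("wrist"); s=state(); print(s["eef_pos"],s["tcp_rot"],s["ft_force"])
rect(c,285,140,365,225,[11,14])
rect(c,0,120,125,225,[18,21])
t=read_camera("top"); rect(t,390,160,430,202,[11,14])
E
```

```text
[ 587.79649706 -316.3759215   168.74356959] [-3.13325834  0.00607319  0.3694751 ] [ 1.41725865 -0.42338413  0.07326212]
px [[305.0, 212.0], [305.0, 156.0], [349.0, 156.0], [349.0, 212.0]]
11 ctr [ 593.7 -319.9   11. ] len [64.7 48.8 64.6 51.1] ang [ 0.356 -1.201 -2.749  1.943]
14 ctr [ 594.2 -319.7   14. ] len [64.1 48.3 64.  50.7] ang [ 0.356 -1.201 -2.749  1.943]
px [[9.8, 204.2], [15.7, 118.3], [114.6, 125.1], [108.8, 211.0]]
18 ctr [508.4 -40.1  18. ] len [ 99.2 104.4  97.9 112.2] ang [ 0.051 -1.268 -3.013  1.871]
21 ctr [509.8 -42.5  21. ] len [ 98.3 103.4  97.  111.2] ang [ 0.051 -1.268 -3.013  1.871]
px [[396.0, 172.0], [402.0, 172.0], [402.0, 180.0], [396.0, 180.0]]
11 ctr [ 604.3 -293.5   11. ] len [14.9 20.2 14.9 20.2] ang [-1.59   3.081  1.551 -0.058]
14 ctr [ 603.7 -292.8   14. ] len [14.9 20.2 14.8 20.1] ang [-1.59   3.081  1.551 -0.058]
```

drive_tool:
  targets:
    - {"jaw": 1, "travel": [0.003, 0.004, 0.04], "twist": 0.01}
    - {"jaw": 1, "travel": [0.003, 0.004, 0.08], "twist": 0.01}
    - {"jaw": 1, "travel": [0.003, 0.004, 0.12], "twist": 0.01}
    - {"jaw": 1, "travel": [0.003, 0.004, 0.145], "twist": 0.01}
    - {"jaw": 1, "travel": [0.003, 0.004, 0.145], "twist": 0.01}
    - {"jaw": 1, "travel": [0.003, 0.004, 0.145], "twist": 0.01}

```text
t: 2.13
eef_pos: [594.8, -321.7, 31.3]
tcp_rot: [3.141, -0.001, 0.358]
ft_force: [-0.4, 0.3, 0.6]
opening: 0.997
grip_force: 0.0
```

```bash
python3 - <<'E'
from h import *
c=read_camera("wrist"); s=state(); print(s["eef_pos"],s["tcp_rot"],s["ft_force"])
cv2.imwrite("pics/w2.png",c["frame"][:,:,::-1])
print(proj(c,[[594,-320,11],s["eef_pos"]]))
E
```

```text
[ 595.37438365 -321.95530575   32.57703415] [ 3.13876364e+00 -1.93206830e-03  3.58254338e-01] [ 0.56918892 -0.31213942  0.89399196]
[[317.28417346 227.5790867 ]
 [320.53317444 238.12676318]]
```

View pics/w2.png

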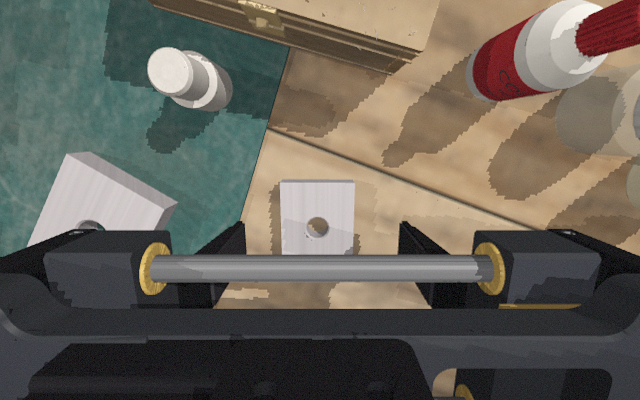

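The hole is at (317,227), centred between the finger tips at columns 245 and 400, and nothing is near the fingers. Lowering gently.

drive_tool:
  targets:
    - {"jaw": 0.75, "travel": [-0.001, -0.001, 0.01], "twist": 0}
    - {"jaw": 0.75, "travel": [-0.001, -0.001, 0.018], "twist": 0}
    - {"jaw": 0.75, "travel": [-0.001, -0.001, 0.023], "twist": 0}
    - {"jaw": 0.75, "travel": [-0.001, -0.001, 0.026], "twist": 0}
    - {"jaw": 0.75, "travel": [-0.001, -0.001, 0.026], "twist": 0}
    - {"jaw": 0.75, "travel": [-0.001, -0.001, 0.026], "twist": 0}

```text
t: 2.68
eef_pos: [593.0, -320.0, 3.7]
tcp_rot: [3.142, 0.0, 0.359]
ft_force: [-0.4, 0.1, -0.7]
opening: 0.754
grip_force: 0.0
```

drive_tool:
  targets:
    - {"jaw": 0.75, "travel": [0, 0, 0.001], "twist": 0}
    - {"jaw": 0.75, "travel": [0, 0, 0.002], "twist": 0}
    - {"jaw": 0.75, "travel": [0, 0, 0.003], "twist": 0}
    - {"jaw": 0.75, "travel": [0, 0, 0.003], "twist": 0}

```text
t: 3.02
eef_pos: [592.9, -320.0, 0.5]
tcp_rot: [3.142, 0.0, 0.359]
ft_force: [-0.1, 0.2, -0.1]
opening: 0.751
grip_force: 0.0
```

drive_tool:
  targets:
    - {"jaw": 0.75, "travel": [0, 0, 0.001], "twist": 0}
    - {"jaw": 0.75, "travel": [0, 0, 0.001], "twist": 0}
    - {"jaw": 0.75, "travel": [0, 0, 0.0015], "twist": 0}
    - {"jaw": 0.75, "travel": [0, 0, 0.0015], "twist": 0}

```text
t: 3.35
eef_pos: [592.9, -320.0, -0.9]
tcp_rot: [3.142, 0.0, 0.359]
ft_force: [-1.1, 0.7, -1.1]
opening: 0.748
grip_force: 0.0
```

No contact at z=-0.9, so the wood is at -3 and the mat at 0. Grasping.

drive_tool:
  targets:
    - {"jaw": 0.3, "travel": [0, 0, 0], "twist": 0}
    - {"jaw": 0.3, "travel": [0, 0, 0], "twist": 0}
    - {"jaw": 0.3, "travel": [0, 0, 0], "twist": 0}
    - {"jaw": 0.3, "travel": [0, 0, 0], "twist": 0}
    - {"jaw": 0.3, "travel": [0, 0, 0], "twist": 0}
    - {"jaw": 0.3, "travel": [0, 0, 0], "twist": 0}

```text
t: 3.85
eef_pos: [592.9, -320.0, -0.8]
tcp_rot: [-3.142, 0.0, 0.359]
ft_force: [0.0, 0.3, 0.2]
opening: 0.527
grip_force: 30.0
```

drive_tool:
  targets:
    - {"jaw": 0.3, "travel": [0, 0, -0.04], "twist": 0}
    - {"jaw": 0.3, "travel": [0, 0, -0.08], "twist": 0}
    - {"jaw": 0.3, "travel": [0, 0, -0.12], "twist": 0}
    - {"jaw": 0.3, "travel": [0, -0.035, -0.14], "twist": 0.0}
    - {"jaw": 0.3, "travel": [0.003, -0.075, -0.14], "twist": 0.05}
    - {"jaw": 0.3, "travel": [0.005, -0.115, -0.14], "twist": 0.1}
    - {"jaw": 0.3, "travel": [0.007, -0.155, -0.14], "twist": 0.15}
    - {"jaw": 0.3, "travel": [0.01, -0.19, -0.14], "twist": 0.2}

```text
t: 4.52
eef_pos: [533.9, -136.5, 138.9]
tcp_rot: [-3.141, 0.001, 0.156]
ft_force: [1.5, -0.3, -5.0]
opening: 0.521
grip_force: 30.0
```

drive_tool:
  targets:
    - {"jaw": 0.3, "travel": [-0.006, -0.04, 0], "twist": 0}
    - {"jaw": 0.3, "travel": [-0.012, -0.08, 0], "twist": 0}
    - {"jaw": 0.3, "travel": [-0.016, -0.1, 0], "twist": 0}
    - {"jaw": 0.3, "travel": [-0.016, -0.102, 0], "twist": 0}
    - {"jaw": 0.3, "travel": [-0.016, -0.102, 0], "twist": 0}
    - {"jaw": 0.3, "travel": [-0.016, -0.102, 0], "twist": 0}

```text
t: 5.02
eef_pos: [504.0, -40.7, 139.1]
tcp_rot: [3.141, -0.0, 0.159]
ft_force: [-0.2, -0.8, -3.4]
opening: 0.52
grip_force: 30.0
```

```bash
python3 - <<'E'
from h import *
c=read_camera("wrist"); s=state(); print(s["eef_pos"],s["tcp_rot"],s["ft_force"])
cv2.imwrite("pics/w3.png",c["frame"][:,:,::-1])
a=.159; X=np.array([567,-26]);ex=np.array([np.cos(a),np.sin(a)]);ey=np.array([-ex[1],ex[0]])
P=lambda x,y,z:[*(X+ex*x+ey*y),z]
print(proj(c,[P(0,26.5,21),P(0,-26.5,21),P(67,0,62),P(50,46,56),P(50,-46,56),P(-104,46,18),P(-104,-46,18)]).round(1))
E
```

```text
[504.05371038 -41.14963526 139.02275418] [ 3.14128564e+00 -2.31549976e-04  1.58294391e-01] [ 0.41133267  0.74370597 -4.41379209]
[[288.1 130.9]
 [343.1 130.9]
 [314.   42. ]
 [257.4  67.4]
 [371.4  67.4]
 [272.8 231.8]
 [359.6 231.7]]
```

View pics/w3.png

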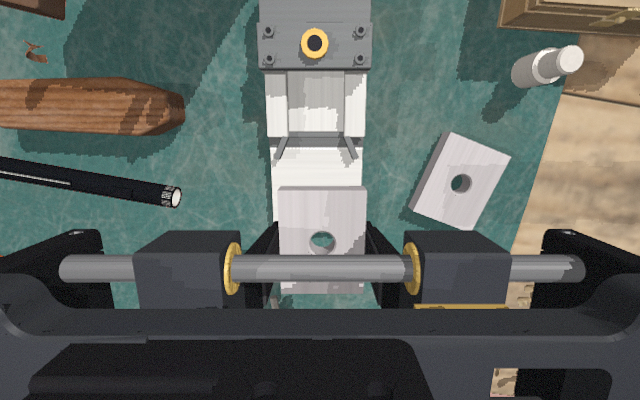

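The bush at (314,43) and the bridge edge at (258,69)-(371,69) match my predicted jig pose within about 2 px. The plate is held square with its hole at (322,240). Lowering onto the deck.

drive_tool:
  targets:
    - {"jaw": 0.3, "travel": [-0.003, -0.005, 0.03], "twist": 0}
    - {"jaw": 0.3, "travel": [-0.003, -0.005, 0.065], "twist": 0}
    - {"jaw": 0.3, "travel": [-0.003, -0.005, 0.095], "twist": 0}
    - {"jaw": 0.3, "travel": [-0.003, -0.005, 0.11], "twist": 0}
    - {"jaw": 0.3, "travel": [-0.003, -0.005, 0.113], "twist": 0}
    - {"jaw": 0.3, "travel": [-0.003, -0.005, 0.114], "twist": 0}
    - {"jaw": 0.3, "travel": [-0.003, -0.005, 0.115], "twist": 0}
    - {"jaw": 0.3, "travel": [-0.003, -0.005, 0.115], "twist": 0}

```text
t: 5.73
eef_pos: [500.6, -36.4, 25.0]
tcp_rot: [3.141, -0.002, 0.158]
ft_force: [-1.0, 0.2, -4.2]
opening: 0.521
grip_force: 30.0
```

drive_tool:
  targets:
    - {"jaw": 0.3, "travel": [0, 0, 0.001], "twist": 0}
    - {"jaw": 0.3, "travel": [0, 0, 0.002], "twist": 0}
    - {"jaw": 0.3, "travel": [0, 0, 0.003], "twist": 0}
    - {"jaw": 0.3, "travel": [0, 0, 0.003], "twist": 0}

```text
t: 6.07
eef_pos: [500.0, -35.9, 21.3]
tcp_rot: [3.141, -0.0, 0.159]
ft_force: [-0.1, 0.4, -4.9]
opening: 0.522
grip_force: 30.0
```

drive_tool:
  targets:
    - {"jaw": 0.3, "travel": [0, 0, 0.0005], "twist": 0}
    - {"jaw": 0.3, "travel": [0, 0, 0.001], "twist": 0}
    - {"jaw": 0.3, "travel": [0, 0, 0.0015], "twist": 0}
    - {"jaw": 0.3, "travel": [0, 0, 0.0015], "twist": 0}

```text
t: 6.4
eef_pos: [500.0, -36.0, 20.2]
tcp_rot: [3.141, -0.0, 0.159]
ft_force: [-2.5, 0.8, 6.1]
opening: 0.521
grip_force: 30.0
```

Contact with the deck: force went from -4.9 to +6.1 N. Releasing and lifting.

drive_tool:
  targets:
    - {"jaw": 0.75, "travel": [0, 0, 0], "twist": 0}
    - {"jaw": 0.75, "travel": [0, 0, 0], "twist": 0}
    - {"jaw": 0.75, "travel": [0, 0, 0], "twist": 0}
    - {"jaw": 0.75, "travel": [0, 0, 0], "twist": 0}
    - {"jaw": 0.75, "travel": [0, 0, -0.02], "twist": 0}
    - {"jaw": 0.75, "travel": [0, 0, -0.05], "twist": 0}
    - {"jaw": 0.75, "travel": [-0.01, 0, -0.08], "twist": 0}
    - {"jaw": 0.1, "travel": [-0.04, 0, -0.1], "twist": 0}

```text
t: 7.07
eef_pos: [463.0, -42.6, 121.7]
tcp_rot: [3.14, -0.004, 0.159]
ft_force: [-0.2, -0.4, 1.1]
opening: 0.72
grip_force: 0.0
```

drive_tool:
  targets:
    - {"jaw": 0, "travel": [-0.025, 0, 0], "twist": 0}
    - {"jaw": 0, "travel": [-0.025, 0, 0], "twist": 0}
    - {"jaw": 0, "travel": [-0.025, 0, 0], "twist": 0}
    - {"jaw": 0, "travel": [-0.025, 0, 0], "twist": 0}
    - {"jaw": 0, "travel": [-0.025, 0, 0], "twist": 0}
    - {"jaw": 0, "travel": [-0.025, 0, 0], "twist": 0}

```text
t: 7.57
eef_pos: [436.3, -46.2, 119.2]
tcp_rot: [-3.142, 0.0, 0.159]
ft_force: [0.3, -0.1, -0.2]
opening: 0.315
grip_force: 0.0
```

```bash
python3 - <<'E'
from h import *
c=read_camera("wrist"); s=state(); print(s["eef_pos"],s["tcp_rot"],s["ft_force"],s["opening"])
cv2.imwrite("pics/w4.png",c["frame"][:,:,::-1])
E
```

```text
[436.14633078 -46.16064947 119.17918484] [-3.14143424e+00  5.44998175e-04  1.59141348e-01] [0.15416123 0.76890742 0.11261561] 0.276362354574174
```

View pics/w4.png

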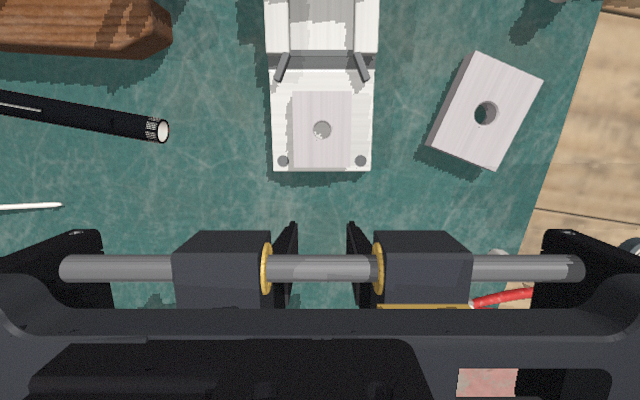

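The plate lies flat and square on the deck with its hole at (322,129); the deck spans columns 273-370. Now lowering the closed fingers behind it and pushing.

drive_tool:
  targets:
    - {"jaw": 0, "travel": [0, 0.001, 0.04], "twist": 0}
    - {"jaw": 0, "travel": [0, 0.001, 0.07], "twist": 0}
    - {"jaw": 0, "travel": [0, 0.001, 0.09], "twist": 0}
    - {"jaw": 0, "travel": [0, 0.001, 0.0945], "twist": 0}
    - {"jaw": 0, "travel": [0, 0.001, 0.0945], "twist": 0}
    - {"jaw": 0, "travel": [0, 0.001, 0.0945], "twist": 0}

```text
t: 8.12
eef_pos: [436.2, -47.3, 25.5]
tcp_rot: [3.142, 0.0, 0.159]
ft_force: [0.2, -0.8, -0.0]
opening: 0.005
grip_force: 0.0
```

drive_tool:
  targets:
    - {"jaw": 0, "travel": [0.006, 0, 0], "twist": 0}
    - {"jaw": 0, "travel": [0.012, 0, 0], "twist": 0}
    - {"jaw": 0, "travel": [0.016, 0, 0], "twist": 0}
    - {"jaw": 0, "travel": [0.02, 0, 0], "twist": 0}
    - {"jaw": 0, "travel": [0.024, 0, 0], "twist": 0}
    - {"jaw": 0, "travel": [0.028, 0, 0], "twist": 0}
    - {"jaw": 0, "travel": [0.032, 0, 0], "twist": 0}
    - {"jaw": 0, "travel": [0.036, 0, 0], "twist": 0}

```text
t: 8.78
eef_pos: [471.7, -41.4, 25.1]
tcp_rot: [-3.142, 0.0, 0.159]
ft_force: [-1.3, -0.6, 0.6]
opening: 0.009
grip_force: 0.5
```

drive_tool:
  targets:
    - {"jaw": 0, "travel": [0.004, 0, 0], "twist": 0}
    - {"jaw": 0, "travel": [0.008, 0, 0], "twist": 0}
    - {"jaw": 0, "travel": [0.012, 0, 0], "twist": 0}
    - {"jaw": 0, "travel": [0.016, 0, 0], "twist": 0}
    - {"jaw": 0, "travel": [0.02, 0, 0], "twist": 0}
    - {"jaw": 0, "travel": [0.024, 0, 0], "twist": 0}
    - {"jaw": 0, "travel": [0.028, 0, 0], "twist": 0}
    - {"jaw": 0, "travel": [0.032, 0, 0], "twist": 0}

```text
t: 9.45
eef_pos: [503.4, -36.4, 25.1]
tcp_rot: [3.142, 0.0, 0.159]
ft_force: [-2.2, 0.6, -0.0]
opening: 0.003
grip_force: 0.5
```

drive_tool:
  targets:
    - {"jaw": 0, "travel": [0.004, 0, 0], "twist": 0}
    - {"jaw": 0, "travel": [0.008, 0, 0], "twist": 0}
    - {"jaw": 0, "travel": [0.012, 0, 0], "twist": 0}
    - {"jaw": 0, "travel": [0.016, 0, 0], "twist": 0}
    - {"jaw": 0, "travel": [0.02, 0, 0], "twist": 0}
    - {"jaw": 0, "travel": [0.024, 0, 0], "twist": 0}
    - {"jaw": 0, "travel": [0.028, 0, 0], "twist": 0}
    - {"jaw": 0, "travel": [0.032, 0, 0], "twist": 0}

```text
t: 10.12
eef_pos: [535.1, -31.4, 25.1]
tcp_rot: [3.141, -0.0, 0.159]
ft_force: [-1.3, -0.5, -0.8]
opening: 0.005
grip_force: 0.3
```

```bash
python3 - <<'E'
from h import *
c=read_camera("wrist"); s=state(); print(s["eef_pos"],s["tcp_rot"],s["ft_force"],s["opening"])
cv2.imwrite("pics/w5.png",c["frame"][:,:,::-1])
a=.159; X=np.array([567,-26]);ex=np.array([np.cos(a),np.sin(a)]);ey=np.array([-ex[1],ex[0]])
P=lambda x,y,z:[*(X+ex*x+ey*y),z]
print(proj(c,[P(0,26.5,21),P(0,-26.5,21),P(67,0,62),P(50,46,56),P(50,-46,56)]).round(1))
E
```

```text
[535.84164525 -31.36278571  25.17877832] [ 3.14118708e+00 -1.02352493e-03  1.58818072e-01] [-0.2480012   0.76666842 -0.71787247] 0.002950829651124456
[[275.8 186.1]
 [362.7 186. ]
 [318.   47.1]
 [216.5  92.1]
 [420.1  91.9]]
```

View pics/w5.png

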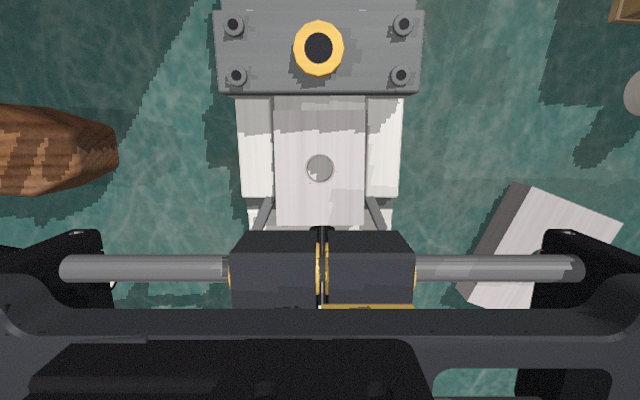

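The plate is straight in the guides with its hole at (320,168), and the fingers are behind it at about row 227. The bush at (318,47) matches the prediction exactly. Pushing until the tail drops in.

drive_tool:
  targets:
    - {"jaw": 0, "travel": [0.003, 0, 0], "twist": 0}
    - {"jaw": 0, "travel": [0.006, 0, 0], "twist": 0}
    - {"jaw": 0, "travel": [0.009, 0, 0], "twist": 0}
    - {"jaw": 0, "travel": [0.012, 0, 0], "twist": 0}
    - {"jaw": 0, "travel": [0.015, 0, 0], "twist": 0}
    - {"jaw": 0, "travel": [0.018, 0, 0], "twist": 0}
    - {"jaw": 0, "travel": [0.021, 0, 0], "twist": 0}
    - {"jaw": 0, "travel": [0.0245, 0, 0], "twist": 0}

```text
t: 10.83
eef_pos: [559.0, -27.5, 25.1]
tcp_rot: [3.142, 0.0, 0.159]
ft_force: [-1.2, 0.0, 0.6]
opening: 0.006
grip_force: 0.4
```

```bash
python3 - <<'E'
from h import *
c=read_camera("wrist"); s=state(); print(s["eef_pos"],s["tcp_rot"],s["ft_force"],s["opening"])
f=c["frame"][:,:,::-1]; cv2.imwrite("pics/w6.png",np.vstack([cv2.resize(f[60:250,200:440],None,fx=2.4,fy=2.4,interpolation=cv2.INTER_CUBIC)]))
h=cv2.cvtColor(c["frame"],cv2.COLOR_RGB2GRAY)[110:235,280:365]
k=cv2.HoughCircles(cv2.medianBlur(h,3),cv2.HOUGH_GRADIENT,1,60,param1=80,param2=15,minRadius=9,maxRadius=20); print(k)
if k is not None:
  p=ray(c,k[0,:,:2]+[280,110],31)
  a=.159; d=p[:,:2]-[567,-26]; print(p, d@[np.cos(a),np.sin(a)], d@[-np.sin(a),np.cos(a)])
E
```

```text
[559.77401008 -27.51789033  25.17323267] [ 3.14129451e+00 -7.24850248e-04  1.58733604e-01] [-0.68050158  0.7396096   0.62103051] 0.006559494476227847
[[[38.5 58.5 13.8]]]
[[602.78655022 -19.91411695  31.        ]] [36.29872588] [0.34299968]
```

View pics/w6.png

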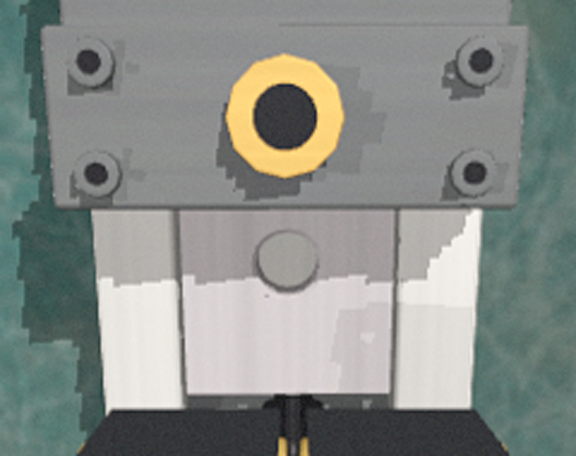

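The plate is flat and straight in the pocket, with its hole at jig x≈36 (front ≈68 mm, before any possible stop setting). To find the stop without a stiff collision, I'll drag the plate by light friction from its top, which slips and so limits the force.

drive_tool:
  targets:
    - {"jaw": 0, "travel": [-0.003, 0, 0], "twist": 0}
    - {"jaw": 0, "travel": [-0.003, 0, -0.015], "twist": 0}
    - {"jaw": 0, "travel": [0.0, 0, -0.015], "twist": 0}
    - {"jaw": 0, "travel": [0.02, 0, -0.015], "twist": 0}
    - {"jaw": 0, "travel": [0.02, 0, -0.012], "twist": 0}
    - {"jaw": 0, "travel": [0.02, 0, -0.009], "twist": 0}
    - {"jaw": 0, "travel": [0.02, 0, -0.008], "twist": 0}
    - {"jaw": 0, "travel": [0.02, 0, -0.008], "twist": 0}

```text
t: 11.55
eef_pos: [577.6, -24.4, 32.3]
tcp_rot: [-3.141, 0.002, 0.159]
ft_force: [0.5, -0.7, -0.5]
opening: 0.009
grip_force: 0.0
```

drive_tool:
  targets:
    - {"jaw": 0, "travel": [0, 0, 0.0005], "twist": 0}
    - {"jaw": 0, "travel": [0, 0, 0.001], "twist": 0}
    - {"jaw": 0, "travel": [0, 0, 0.001], "twist": 0}

```text
t: 11.8
eef_pos: [578.3, -24.5, 32.1]
tcp_rot: [3.142, 0.0, 0.159]
ft_force: [-0.3, 0.3, -0.1]
opening: 0.003
grip_force: 0.0
```

drive_tool:
  targets:
    - {"jaw": 0, "travel": [0, 0, 0.0005], "twist": 0}
    - {"jaw": 0, "travel": [0, 0, 0.001], "twist": 0}
    - {"jaw": 0, "travel": [0, 0, 0.001], "twist": 0}
    - {"jaw": 0, "travel": [0, 0, 0.001], "twist": 0}

```text
t: 12.13
eef_pos: [578.5, -24.4, 31.3]
tcp_rot: [3.141, -0.0, 0.159]
ft_force: [-1.1, 0.4, 4.5]
opening: 0.004
grip_force: 1.8
```

```bash
python3 -c "
from cell import *
s=state();print(s['eef_pos'],s['ft_force'])"
```

```text
[578.53124434 -24.41082071  31.33767845] [-1.14542527  0.4295789   4.45675392]
```

drive_tool:
  targets:
    - {"jaw": 0, "travel": [0, 0, 0.0003], "twist": 0}
    - {"jaw": 0, "travel": [0.0003, 0, 0.0003], "twist": 0}
    - {"jaw": 0, "travel": [0.0006, 0, 0.0003], "twist": 0}
    - {"jaw": 0, "travel": [0.001, 0, 0.0003], "twist": 0}
    - {"jaw": 0, "travel": [0.0015, 0, 0.0003], "twist": 0}
    - {"jaw": 0, "travel": [0.002, 0, 0.0003], "twist": 0}

```text
t: 12.63
eef_pos: [580.5, -24.1, 31.3]
tcp_rot: [3.141, -0.0, 0.159]
ft_force: [-3.5, 0.1, 8.7]
opening: 0.005
grip_force: 3.9
```

```bash
cat >> h.py <<'E'
def hole():
    c=read_camera("wrist"); s=state(); a=.159; E=np.array([[np.cos(a),-np.sin(a)],[np.sin(a),np.cos(a)]])
    print("tcp jig",((s["eef_pos"][:2]-[567,-26])@E).round(2),s["eef_pos"][2].round(2),"F jig",(s["ft_force"][:2]@E).round(1),s["ft_force"][2].round(1))
    p0=proj(c,[[567+40*np.cos(a),-26+40*np.sin(a),31]])[0]; u,v=int(p0[0])-45,max(int(p0[1])-70,0)
    h=cv2.cvtColor(c["frame"],cv2.COLOR_RGB2GRAY)[v:v+140,u:u+90]
    k=cv2.HoughCircles(cv2.medianBlur(h,3),cv2.HOUGH_GRADIENT,1,60,param1=80,param2=15,minRadius=9,maxRadius=20)
    if k is not None:
        p=ray(c,k[0,:,:2]+[u,v],31); print("hole jig",((p[:,:2]-[567,-26])@E).round(1),k[0,:,:2]+[u,v])
    return c
E
python3 -c "
from h import *
hole()"
```

```text
tcp jig [13.71 -0.27] 31.3 F jig [-2.  -0.3] 6.6
hole jig [[63.6  0.3]] [[318.5 157.5]]
```

```bash
cat >> h.py <<'E'
def hole2(x):
    c=read_camera("wrist"); a=.159; E=np.array([[np.cos(a),-np.sin(a)],[np.sin(a),np.cos(a)]])
    p0=proj(c,[[567+x*np.cos(a),-26+x*np.sin(a),31]])[0]; e=proj(c,[[567+50*np.cos(a),-26+50*np.sin(a),56]])[0]
    u,v=int(p0[0])-28,int(p0[1])-28
    h=cv2.cvtColor(c["frame"],cv2.COLOR_RGB2GRAY)[v:v+56,u:u+56]
    k=cv2.HoughCircles(cv2.medianBlur(h,3),cv2.HOUGH_GRADIENT,1,60,param1=60,param2=12,minRadius=10,maxRadius=18)
    print("pred px",p0.round(),"bridge edge row",e[1].round())
    if k is not None:
        p=ray(c,k[0,:,:2]+[u,v],31); print("hole jig",((p[:,:2]-[567,-26])@E).round(1),k[0]+[u,v,0])
    print("column grey",[int(g) for g in cv2.cvtColor(c["frame"],cv2.COLOR_RGB2GRAY)[int(e[1])-6:228:3,int(p0[0])-14]])
    print("centre grey",[int(g) for g in cv2.cvtColor(c["frame"],cv2.COLOR_RGB2GRAY)[int(e[1])-6:228:3,int(p0[0])]])
E
python3 -c "
from h import *
hole2(38)"
```

```text
pred px [319. 200.] bridge edge row 189.0
hole jig [[41.  -0.2]] [[319.5        195.5         10.60000038]]
column grey [103, 119, 117, 156, 161, 155, 158, 160, 157, 217, 213, 213, 212, 212, 212]
centre grey [103, 147, 133, 167, 168, 167, 166, 169, 107, 100, 223, 217, 214, 152, 41]
```

drive_tool:
  targets:
    - {"jaw": 0, "travel": [0.0005, 0, 0.0001], "twist": 0}
    - {"jaw": 0, "travel": [0.001, 0, 0.0001], "twist": 0}
    - {"jaw": 0, "travel": [0.0015, 0, 0.0001], "twist": 0}
    - {"jaw": 0, "travel": [0.002, 0, 0.0001], "twist": 0}
    - {"jaw": 0, "travel": [0.0025, 0, 0.0001], "twist": 0}
    - {"jaw": 0, "travel": [0.003, 0, 0.0001], "twist": 0}
    - {"jaw": 0, "travel": [0.0035, 0, 0.0001], "twist": 0}
    - {"jaw": 0, "travel": [0.004, 0, 0.0001], "twist": 0}

```text
t: 13.4
eef_pos: [584.5, -23.5, 31.3]
tcp_rot: [3.141, -0.0, 0.159]
ft_force: [-1.5, 0.0, 8.6]
opening: 0.006
grip_force: 4.4
```

```bash
cat >> h.py <<'E'
def edge():
    c=read_camera("wrist"); s=state(); a=.159; E=np.array([[np.cos(a),-np.sin(a)],[np.sin(a),np.cos(a)]])
    print("tcp jig",((s["eef_pos"][:2]-[567,-26])@E).round(2),s["eef_pos"][2].round(2),"F jig",(s["ft_force"][:2]@E).round(1),s["ft_force"][2].round(1))
    g=cv2.cvtColor(c["frame"],cv2.COLOR_RGB2GRAY)[170:230,317:322].mean(1); print("rows170+",g.astype(int).tolist())
E
python3 -c "
from h import *
edge()"
```

```text
tcp jig [17.73 -0.28] 31.3 F jig [-1.8  0.5] 7.8
rows170+ [56, 55, 57, 56, 56, 57, 51, 83, 179, 223, 219, 217, 216, 216, 216, 217, 213, 174, 94, 102, 103, 100, 118, 147, 138, 116, 113, 153, 169, 167, 166, 167, 167, 168, 169, 163, 131, 105, 107, 108, 110, 129, 154, 156, 173, 190, 188, 193, 207, 219, 200, 141, 118, 82, 43, 46, 44, 48, 47, 46]
```

The hole's rear edge stays at rows 207-211 while the tool moves, so the plate is coming along with about 2 N of drag. Continuing.

drive_tool:
  targets:
    - {"jaw": 0, "travel": [0.0006, 0, 0], "twist": 0}
    - {"jaw": 0, "travel": [0.0012, 0, 0], "twist": 0}
    - {"jaw": 0, "travel": [0.0018, 0, 0], "twist": 0}
    - {"jaw": 0, "travel": [0.0024, 0, 0], "twist": 0}
    - {"jaw": 0, "travel": [0.003, 0, 0], "twist": 0}
    - {"jaw": 0, "travel": [0.0036, 0, 0], "twist": 0}
    - {"jaw": 0, "travel": [0.0042, 0, 0], "twist": 0}
    - {"jaw": 0, "travel": [0.0048, 0, 0], "twist": 0}

```text
t: 14.12
eef_pos: [588.9, -22.8, 31.3]
tcp_rot: [3.141, 0.0, 0.159]
ft_force: [-5.2, -3.0, 10.7]
opening: 0.005
grip_force: 5.2
```

```bash
python3 -c "
from h import *
edge()"
```

```text
tcp jig [22.23 -0.29] 31.29 F jig [-3.9  0.1] 9.3
rows170+ [57, 58, 57, 57, 59, 57, 56, 55, 56, 58, 55, 54, 56, 56, 56, 56, 49, 166, 225, 220, 218, 217, 217, 218, 216, 202, 166, 82, 89, 88, 93, 119, 137, 131, 113, 131, 154, 107, 109, 110, 109, 121, 144, 156, 163, 165, 164, 164, 165, 168, 156, 94, 87, 60, 46, 52, 49, 53, 44, 45]
```

drive_tool:
  targets:
    - {"jaw": 0, "travel": [0.0002, 0, 0], "twist": 0}
    - {"jaw": 0, "travel": [0.0004, 0, 0], "twist": 0}
    - {"jaw": 0, "travel": [0.0004, 0, 0], "twist": 0}

```text
t: 14.42
eef_pos: [589.2, -22.7, 31.3]
tcp_rot: [3.141, 0.001, 0.159]
ft_force: [-4.6, -0.8, 10.1]
opening: 0.003
grip_force: 5.1
```

```bash
python3 -c "
from h import *
edge()"
```

```text
tcp jig [22.41 -0.28] 31.28 F jig [-4.5 -0.3] 9.4
rows170+ [59, 57, 54, 57, 58, 55, 58, 55, 56, 56, 56, 57, 59, 55, 55, 55, 50, 112, 193, 223, 219, 216, 216, 217, 218, 216, 190, 119, 87, 89, 87, 106, 139, 134, 121, 115, 139, 118, 108, 109, 110, 114, 137, 157, 160, 165, 164, 165, 164, 167, 159, 106, 87, 61, 38, 50, 45, 48, 49, 46]
```

drive_tool:
  targets:
    - {"jaw": 0, "travel": [0.0004, 0, 0], "twist": 0}
    - {"jaw": 0, "travel": [0.0008, 0, 0], "twist": 0}
    - {"jaw": 0, "travel": [0.0012, 0, 0], "twist": 0}
    - {"jaw": 0, "travel": [0.0016, 0, 0], "twist": 0}
    - {"jaw": 0, "travel": [0.002, 0, 0], "twist": 0}
    - {"jaw": 0, "travel": [0.002, 0, 0], "twist": 0}

```text
t: 14.97
eef_pos: [591.3, -22.4, 31.3]
tcp_rot: [3.141, 0.0, 0.159]
ft_force: [-4.3, -1.4, 9.1]
opening: 0.001
grip_force: 4.9
```

```bash
python3 -c "
from h import *
edge()"
```

```text
tcp jig [24.51 -0.28] 31.31 F jig [-4.1 -0.2] 9.5
rows170+ [55, 57, 59, 57, 58, 59, 56, 59, 56, 58, 55, 56, 56, 58, 55, 57, 54, 58, 54, 55, 51, 85, 182, 224, 220, 216, 203, 203, 205, 207, 195, 128, 86, 88, 88, 106, 140, 134, 119, 96, 103, 111, 109, 109, 110, 129, 155, 158, 166, 167, 159, 108, 84, 60, 41, 46, 47, 45, 50, 49]
```

The plate has met the stop. The drag saturates at about 4.5 N, and in the last 2 mm the hole edge shifted 4 px in the image, so the fingers are slipping. Going behind the plate to seat it.

drive_tool:
  targets:
    - {"jaw": 0, "travel": [0, 0, -0.006], "twist": 0}
    - {"jaw": 0, "travel": [0, 0, -0.012], "twist": 0}
    - {"jaw": 0, "travel": [-0.026, 0, -0.012], "twist": 0}
    - {"jaw": 0, "travel": [-0.026, 0, -0.012], "twist": 0}
    - {"jaw": 0, "travel": [-0.026, 0, -0.003], "twist": 0}
    - {"jaw": 0, "travel": [-0.026, 0, 0.005], "twist": 0}
    - {"jaw": 0, "travel": [-0.026, 0, 0.007], "twist": 0}
    - {"jaw": 0, "travel": [-0.026, 0, 0.007], "twist": 0}

```text
t: 15.68
eef_pos: [565.9, -26.3, 22.5]
tcp_rot: [-3.141, 0.001, 0.159]
ft_force: [-0.3, -0.4, -0.5]
opening: 0.006
grip_force: 0.0
```

drive_tool:
  targets:
    - {"jaw": 0, "travel": [0.0003, 0, 0], "twist": 0}
    - {"jaw": 0, "travel": [0.0006, 0, 0], "twist": 0}
    - {"jaw": 0, "travel": [0.001, 0, 0], "twist": 0}
    - {"jaw": 0, "travel": [0.001, 0, 0], "twist": 0}

```text
t: 16.02
eef_pos: [567.1, -26.3, 23.9]
tcp_rot: [3.141, -0.0, 0.159]
ft_force: [-0.4, 0.6, 0.4]
opening: 0.001
grip_force: 0.0
```

```bash
python3 -c "
from h import *
edge()
c=hole()"
```

```text
tcp jig [ 0.02 -0.25] 23.87 F jig [ 0.  -0.1] -0.0
rows170+ [161, 162, 162, 164, 153, 110, 102, 110, 129, 149, 154, 159, 159, 158, 158, 159, 158, 156, 168, 185, 183, 180, 187, 215, 214, 214, 213, 213, 214, 214, 213, 214, 214, 214, 214, 214, 214, 213, 213, 214, 214, 213, 214, 214, 214, 213, 213, 213, 214, 212, 190, 118, 104, 71, 42, 45, 48, 45, 49, 46]
tcp jig [-0.04 -0.26] 23.87 F jig [0.2 0.6] -0.2
hole jig [[67.5  0.2]] [[318.5 126.5]]
```

```bash
python3 -c "
from h import *
c=read_camera('wrist'); g=cv2.cvtColor(c['frame'],cv2.COLOR_RGB2GRAY)
a=.159
for x in (8,10,12,14,16): print(x,proj(c,[[567+x*np.cos(a),-26+x*np.sin(a),31],[567+x*np.cos(a),-26+x*np.sin(a),24]]).round(1).tolist())
for u in (285,295,345,355): print(u,g[205:235,u].tolist())
"
```

```text
8 [[319.2, 230.1], [319.3, 226.3]]
10 [[319.2, 226.9], [319.3, 223.2]]
12 [[319.2, 223.7], [319.3, 220.1]]
14 [[319.2, 220.4], [319.3, 216.9]]
16 [[319.2, 217.2], [319.3, 213.8]]
285 [218, 216, 216, 217, 218, 217, 216, 217, 215, 217, 216, 217, 215, 218, 209, 170, 155, 160, 161, 159, 160, 159, 191, 232, 220, 140, 43, 58, 57, 53]
295 [213, 216, 216, 215, 215, 216, 216, 215, 215, 212, 215, 214, 216, 216, 209, 167, 156, 157, 157, 156, 158, 157, 157, 157, 157, 136, 54, 51, 54, 53]
345 [200, 200, 199, 198, 197, 199, 199, 200, 199, 202, 199, 199, 201, 201, 191, 154, 156, 159, 162, 157, 158, 157, 187, 228, 216, 138, 47, 59, 55, 55]
355 [203, 204, 203, 204, 202, 203, 204, 202, 203, 203, 204, 202, 203, 204, 194, 157, 160, 159, 160, 158, 162, 161, 163, 164, 155, 100, 51, 53, 54, 53]
```

The plate's rear edge is square at row 219.5, jig x≈14.5, so I expect contact at TCP x≈3-4.5.

drive_tool:
  targets:
    - {"jaw": 0, "travel": [0.0005, 0, 0], "twist": 0}
    - {"jaw": 0, "travel": [0.001, 0, 0], "twist": 0}
    - {"jaw": 0, "travel": [0.0015, 0, 0], "twist": 0}
    - {"jaw": 0, "travel": [0.0018, 0, 0], "twist": 0}
    - {"jaw": 0, "travel": [0.0018, 0, 0], "twist": 0}

```text
t: 16.58
eef_pos: [568.7, -26.0, 23.7]
tcp_rot: [3.141, -0.0, 0.159]
ft_force: [0.3, 0.2, 0.2]
opening: 0.002
grip_force: 0.0
```

drive_tool:
  targets:
    - {"jaw": 0, "travel": [0.0002, 0, 0], "twist": 0}
    - {"jaw": 0, "travel": [0.0004, 0, 0], "twist": 0}
    - {"jaw": 0, "travel": [0.0004, 0, 0], "twist": 0}

```text
t: 16.83
eef_pos: [569.1, -25.9, 23.7]
tcp_rot: [3.142, -0.0, 0.159]
ft_force: [0.0, -1.0, -0.4]
opening: 0.004
grip_force: 0.0
```

Now in 0.4 mm steps (TCP x≈2.1).

drive_tool:
  targets:
    - {"jaw": 0, "travel": [0.0002, 0, 0], "twist": 0}
    - {"jaw": 0, "travel": [0.0004, 0, 0], "twist": 0}
    - {"jaw": 0, "travel": [0.0004, 0, 0], "twist": 0}

```text
t: 17.08
eef_pos: [569.5, -25.8, 23.7]
tcp_rot: [3.142, -0.0, 0.159]
ft_force: [0.5, -0.4, -0.3]
opening: 0.005
grip_force: 0.0
```

drive_tool:
  targets:
    - {"jaw": 0, "travel": [0.0002, 0, 0], "twist": 0}
    - {"jaw": 0, "travel": [0.0004, 0, 0], "twist": 0}
    - {"jaw": 0, "travel": [0.0004, 0, 0], "twist": 0}

```text
t: 17.33
eef_pos: [569.9, -25.8, 23.7]
tcp_rot: [3.141, -0.0, 0.159]
ft_force: [-0.2, 0.0, 0.3]
opening: 0.002
grip_force: 0.0
```

drive_tool:
  targets:
    - {"jaw": 0, "travel": [0.0002, 0, 0], "twist": 0}
    - {"jaw": 0, "travel": [0.0004, 0, 0], "twist": 0}
    - {"jaw": 0, "travel": [0.0004, 0, 0], "twist": 0}

```text
t: 17.58
eef_pos: [570.0, -25.7, 23.7]
tcp_rot: [-3.142, 0.001, 0.159]
ft_force: [-1.3, 1.1, 0.8]
opening: 0.008
grip_force: 0.8
```

drive_tool:
  targets:
    - {"jaw": 0, "travel": [0.0001, 0, 0], "twist": 0}
    - {"jaw": 0, "travel": [0.0002, 0, 0], "twist": 0}
    - {"jaw": 0, "travel": [0.0002, 0, 0], "twist": 0}

```text
t: 17.83
eef_pos: [570.0, -25.7, 23.7]
tcp_rot: [-3.141, 0.001, 0.159]
ft_force: [-4.4, 0.4, 1.3]
opening: 0.005
grip_force: 1.8
```

drive_tool:
  targets:
    - {"jaw": 0, "travel": [0.0001, 0, 0], "twist": 0}
    - {"jaw": 0, "travel": [0.0002, 0, 0], "twist": 0}
    - {"jaw": 0, "travel": [0.0002, 0, 0], "twist": 0}

```text
t: 18.08
eef_pos: [570.1, -25.7, 23.6]
tcp_rot: [-3.141, 0.001, 0.159]
ft_force: [-5.2, -1.5, 3.2]
opening: 0.001
grip_force: 2.7
```

```bash
python3 -c "
from h import *
for i in range(4): edge()" | grep tcp
```

```text
tcp jig [ 3.09 -0.14] 23.63 F jig [-5.3  0.1] 1.8
tcp jig [ 3.11 -0.13] 23.65 F jig [-5.3  1.3] 2.3
tcp jig [ 3.09 -0.12] 23.64 F jig [-6.2 -0.6] 3.0
tcp jig [ 3.09 -0.13] 23.67 F jig [-4.7  0.8] 2.5
```

drive_tool:
  targets:
    - {"jaw": 0, "travel": [0.0001, 0, 0], "twist": 0}
    - {"jaw": 0, "travel": [0.0002, 0, 0], "twist": 0}
    - {"jaw": 0, "travel": [0.0003, 0, 0], "twist": 0}
    - {"jaw": 0, "travel": [0.0003, 0, 0], "twist": 0}

```text
t: 18.62
eef_pos: [570.1, -25.6, 23.6]
tcp_rot: [-3.141, 0.002, 0.159]
ft_force: [-7.1, -1.7, 2.8]
opening: 0.003
grip_force: 3.3
```

```bash
python3 -c "
from h import *
for i in range(4): edge()" | grep tcp
```

```text
tcp jig [ 3.11 -0.09] 23.62 F jig [-6.9 -0.8] 2.1
tcp jig [ 3.13 -0.1 ] 23.64 F jig [-6.5 -0.3] 3.7
tcp jig [ 3.13 -0.12] 23.61 F jig [-5.7 -0.8] 3.4
tcp jig [ 3.11 -0.09] 23.62 F jig [-7.3  0. ] 2.6
```

drive_tool:
  targets:
    - {"jaw": 0, "travel": [0.0002, 0, 0], "twist": 0}
    - {"jaw": 0, "travel": [0.0004, 0, 0], "twist": 0}
    - {"jaw": 0, "travel": [0.0006, 0, 0], "twist": 0}
    - {"jaw": 0, "travel": [0.0006, 0, 0], "twist": 0}

```text
t: 19.15
eef_pos: [570.1, -25.5, 23.5]
tcp_rot: [-3.141, 0.003, 0.159]
ft_force: [-9.1, -2.0, 4.3]
opening: 0.009
grip_force: 4.5
```

```bash
python3 -c "
from h import *
for i in range(4): edge()" | grep tcp
```

```text
tcp jig [ 3.16 -0.05] 23.52 F jig [-8.9 -1.1] 5.0
tcp jig [ 3.16 -0.03] 23.53 F jig [-8.6 -0.9] 4.7
tcp jig [ 3.16 -0.04] 23.52 F jig [-9.  -1.3] 4.2
tcp jig [ 3.17 -0.05] 23.53 F jig [-9.3 -1. ] 3.6
```

drive_tool:
  targets:
    - {"jaw": 0, "travel": [0.0002, 0, 0], "twist": 0}
    - {"jaw": 0, "travel": [0.0004, 0, 0], "twist": 0}
    - {"jaw": 0, "travel": [0.0004, 0, 0], "twist": 0}
    - {"jaw": 0, "travel": [0.0004, 0, 0], "twist": 0}
    - {"jaw": 0, "travel": [0.0004, 0, 0], "twist": 0}
    - {"jaw": 0, "travel": [0.0004, 0, 0], "twist": 0}

```text
t: 19.85
eef_pos: [570.2, -25.5, 23.5]
tcp_rot: [-3.141, 0.004, 0.159]
ft_force: [-9.7, -3.3, 5.7]
opening: 0.005
grip_force: 5.3
```

```bash
python3 -c "
from h import *
for i in range(5): edge()" | grep tcp
```

```text
tcp jig [ 3.19 -0.01] 23.5 F jig [-9.8 -1.7] 5.9
tcp jig [ 3.17 -0.01] 23.48 F jig [-10.9  -1. ] 5.0
tcp jig [ 3.21 -0.01] 23.51 F jig [-10.4  -0.9] 4.7
tcp jig [3.19 0.  ] 23.5 F jig [-11.   -1.3] 5.4
tcp jig [3.2 0. ] 23.49 F jig [-10.9  -1.4] 4.9
```

About 10.6 N. Holding for over a second, then backing off.

drive_tool:
  targets:
    - {"jaw": 0, "travel": [0, 0, 0], "twist": 0}
    - {"jaw": 0, "travel": [0, 0, 0], "twist": 0}
    - {"jaw": 0, "travel": [0, 0, 0], "twist": 0}
    - {"jaw": 0, "travel": [0, 0, 0], "twist": 0}
    - {"jaw": 0, "travel": [0, 0, 0], "twist": 0}
    - {"jaw": 0, "travel": [0, 0, 0], "twist": 0}
    - {"jaw": 0, "travel": [0, 0, 0], "twist": 0}
    - {"jaw": 0, "travel": [0, 0, 0], "twist": 0}

```text
t: 20.77
eef_pos: [570.1, -25.5, 23.5]
tcp_rot: [-3.141, 0.004, 0.159]
ft_force: [-10.9, -3.1, 4.8]
opening: 0.005
grip_force: 5.3
```

drive_tool:
  targets:
    - {"jaw": 0, "travel": [0, 0, 0], "twist": 0}
    - {"jaw": 0, "travel": [0, 0, 0], "twist": 0}
    - {"jaw": 0, "travel": [0, 0, 0], "twist": 0}
    - {"jaw": 0, "travel": [0, 0, 0], "twist": 0}
    - {"jaw": 0, "travel": [0, 0, 0], "twist": 0}
    - {"jaw": 0, "travel": [0, 0, 0], "twist": 0}
    - {"jaw": 0, "travel": [0, 0, 0], "twist": 0}

```text
t: 21.35
eef_pos: [570.2, -25.5, 23.5]
tcp_rot: [-3.141, 0.004, 0.159]
ft_force: [-10.4, -2.6, 5.6]
opening: 0.006
grip_force: 5.3
```

drive_tool:
  targets:
    - {"jaw": 0, "travel": [-0.001, 0, 0], "twist": 0}
    - {"jaw": 0, "travel": [-0.003, 0, 0], "twist": 0}
    - {"jaw": 0, "travel": [-0.006, 0, -0.001], "twist": 0}
    - {"jaw": 0, "travel": [-0.008, 0, -0.01], "twist": 0}
    - {"jaw": 0, "travel": [-0.01, 0, -0.04], "twist": 0}
    - {"jaw": 0, "travel": [-0.03, 0, -0.08], "twist": 0}
    - {"jaw": 0, "travel": [-0.05, 0, -0.11], "twist": 0}
    - {"jaw": 0, "travel": [-0.05, 0, -0.11], "twist": 0}

```text
t: 22.02
eef_pos: [522.0, -33.7, 139.5]
tcp_rot: [3.139, -0.007, 0.159]
ft_force: [0.3, -0.5, 1.1]
opening: 0.006
grip_force: 0.0
```

drive_tool:
  targets:
    - {"jaw": 0, "travel": [0, 0, 0], "twist": 0}
    - {"jaw": 0, "travel": [0, 0, 0], "twist": 0}
    - {"jaw": 0, "travel": [0, 0, 0], "twist": 0}
    - {"jaw": 0, "travel": [0, 0, 0], "twist": 0}

```text
t: 22.35
eef_pos: [522.6, -33.2, 132.7]
tcp_rot: [-3.141, 0.002, 0.159]
ft_force: [-0.2, -0.5, 0.2]
opening: 0.005
grip_force: 0.0
```

```bash
python3 - <<'E'
from h import *
c=read_camera("wrist"); s=state(); print(s["eef_pos"],s["ft_force"])
cv2.imwrite("pics/w7.png",c["frame"][:,:,::-1])
E
```

```text
[522.55817266 -33.23647173 132.63642605] [-0.37929449  0.25420491  0.14458532]
```

View pics/w7.png

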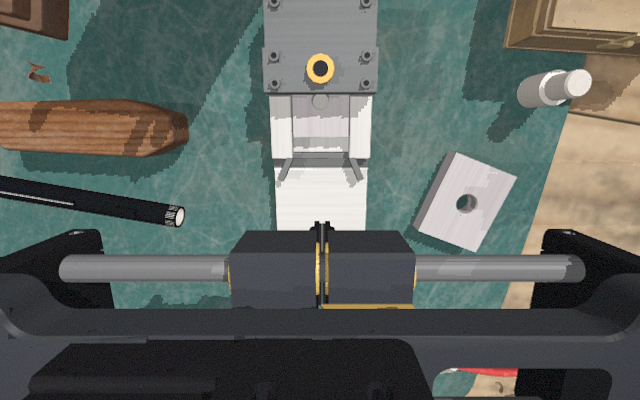

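The plate lies flat and straight in the pocket, columns 292-350, with its hole half under the bridge edge at (321,100). The bystanders haven't moved. Handing in.

```bash
python3 -c "
from cell import *
print(job_done())"
```

```text
the job is handed in; nothing more can be done
None
```

The plate was laid on the deck, released and pushed over the lip; it now lies flat in the pocket against the hidden stop (face at about jig x = 78 mm), pressed at about 10.6 N measured at the wrist for over 1 s with no reading above about 11 N, and the job was handed in at about 22 s.

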